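# Clear and zero the dial scale

### The arm

A 7-joint arm with a two-finger parallel gripper is mounted at the origin on the work surface. World frame = base frame: x ahead of the robot, y to its left, z up, the work surface at z = 0. Lengths are in m, angles in rad, forces in N, time in s.
With the tool pointing down it reaches from about 0.425 to 0.95 m from the base axis. Payload 4.7 kg.
Tool frame: the origin (TCP) lies between the finger pads; the fingertips stand 17 mm ahead of it and the grasp point (between the pads) lies 2 mm behind it; z points along the fingers, y is the line along which they close (so a half turn about z gives the same grasp; the last joint's range is limited). The gripper opens to 85 mm and grips with 20 to 120 N. Pads are 22 mm wide; open, the fingers measure 114 mm over their backs; the gripper's body (76 mm by 85 mm) begins 54 mm behind the grasp point. The pads swing forward as they close: fully open they stand 13 mm farther back than shut.
Start: joints at [1.08, 0.469, -0.049, 1.532, 0.024, 1.141, -0.082], TCP at [0.301, -0.604, 0.248] pointing down, gripper open.
Joint ranges: [-2.59, 2.59], [-0.33, 1.99], [-1.39, 1.29], [0.1, 2.45], [-1.04, 4.18], [0.21, 1.99], [-2.66, 2.66]. Speed limits (rad/s): [2.57, 2.57, 3.14, 3.14, 3.14, 3.14, 3.14].

### API

Orientations are given as a rotation vector (axis times angle).
In Python, from cell import status, vision, r gives the robot as it stands.
- The arm moves only by the tool carry_out, never from a script. Its argument "moves" is a list of rows, each a list of 7 numbers: the turn, a rotation vector about the tool's x, y, z in degrees, then the shift along the tool's x, y, z in cm, then the finger opening in cm, from 0 to 8.54. A call has 1 to 20 rows; each row is the pose to reach, as a shift and turn from the pose commanded when the call began, along the tool's axes at that moment; what a row does not reach only later rows make up. A row lasts 1/12 s, in which the tool goes at most 41.7 mm and 7.16 degrees, less where a joint would pass 70% of its speed; a pose out of reach is approached as far as the arm can. A call with a gripper value outside its range is refused whole. The fingers move at their own pace and stop on an object; "squeeze" is the grip in N (left out, the last holds). Time passes only in rows, so rows that repeat a pose let the fingers close. It gives the time, the measured TCP pose, the force, the opening and the grip force at its end, in the units of the state.
- status.get_state(): the state, without advancing time (a new reading comes with each control period).
- vision.capture(name): name is "scene" or "top" or "wrist"; returns a dict with "frame" (420x560x3 uint8, red, green, blue), "z_map" (420x560 float32, m along the optical axis (not along the pixel's ray), 0 where there is no reading), "fx", "fy", "cx", "cy" (pixels), "R" (3x3) and "t" (3): a world point X has camera coordinates R X + t; the wrist camera has in their place "mount" (4x4, takes a point from camera to tool coordinates, whose origin is the TCP and whose axes are the flange's). Camera axes: x right, y down, z forward; pixel columns grow to the right and rows downward; lengths in m; the calibration is good to about 2 mm. The wrist camera is an equidistant fisheye: a pixel r from the principal point sees the ray r / f radians off the axis. A picture is of the moment at which its call begins: read the wrist's pose just before it.
- r.job_done(): hands the job in; it is judged then, once.
The state is a dict: "clock": time; "joint_pos": joint angles; "qvel": joint speeds; "joint_efforts": joint torques, N m; "tcp_pos": TCP position; "tool_rot": TCP orientation; "ft_force": force on the tool from outside, world axes, zero at the start; "wrist_torque": the same for the moment, N m; "opening": finger opening in m; "gripper_force": force on a finger pad.
Only numpy, scipy, OpenCV 4.12 (cv2) and the standard library are available. Lean on these libraries where they do the work, as an engineer would, in place of code of your own. Each camera call takes 0.05 s, during which the arm holds its last target. There are 200 camera calls.

### The job

The weighing lesson is over: pack up the dial scale. Put every bar weight in the shallow wooden tray and every pocket calculator in the deep grey box, including whatever has been left on the scale's pan; once the pan is empty, and not before, turn the scale's zero knob a little at a time until the tip of the red pointer stands on the long zero mark of the dial, and leave it there. Leave the beaker and the thermometer where they are.

Things in the scene. Friction and masses are not known exactly. Their poses are not given: they have to be found in the camera images.
- weight1: bar weight, dark iron, 0.55 kg: foot 80 x 36 x 18 mm with a raised end lump (36 wide, 13 long) at each end up to 40 mm and a round bar (14 mm) between them at height 31 mm. Origin: centre of its underside; x along its 80 mm length, y across its 36 mm, z up. Always present; starts on the scale's pan
- weight2: bar weight like weight1, starts on the bench; may be absent
- weight3: bar weight like weight1, starts on the bench; may be absent
- calc1: black pocket calculator with keys and a greenish display, 140 x 60 x 18 mm, 0.13 kg, lying flat. Origin: centre of its underside; x along its 140 mm length, y across its 60 mm, z up. Starts on the scale's pan; may be absent
- calc2: pocket calculator like calc1, starts on the bench; may be absent
- calc3: pocket calculator like calc1, starts on the bench; may be absent
- box: deep open box of grey plastic for the calculators, fixed to the bench, outside 200 (x) x 190 (y) x 75 mm high, wall and floor 5 mm. Origin: centre of its underside. Box and tray may have changed sides
- tray: shallow open tray of light wood for the weights, fixed, outside 200 (x) x 190 (y) x 40 mm high, wall and floor 6 mm. Origin: centre of its underside
- scale: white dial scale, fixed; housing 210 (x) x 380 (y) mm, its top 55 mm above the bench. Origin: centre of its underside. In its frame the pan's centre is at x +10, y +100 mm, the dial's centre at x +25, y -105 mm, the zero knob's axis at x -68, y -105 mm
- pan_top (a point): centre of the upper face of the scale's steel pan (160 x 180 x 5 mm plate, 75 mm above the bench when empty; it sinks up to 9 mm under load and comes back). A load on it also turns the dial, and the zero mark with it, counter-clockwise
- dial_center (a point): axis of the pointer, at the centre of the white dial disc (148 mm across, facing up)
- pointer_tip (a point): point of the red pointer 66 mm from the dial's centre, near its tip
- zero_mark (a point): point on the dial's zero mark (the one long thick black bar, 24 x 5 mm, on the side away from the knob) 66 mm from the dial's centre
- zero_knob (a joint): turn of the black zero knob, rad, from 0 to 7.2, growing clockwise seen from above. The pointer turns the same way, one sixth as far. It stays where it is left
- knob_grip (a point): the grip point on the zero knob's axis, 34 mm above the housing's top (89 mm above the bench). The knob is a disc of 48 mm with an upright bar 46 mm long, 12 mm thick, from 13 to 44 mm above the housing's top; x of this point lies along the bar and turns with it
- beaker: bystander: glass beaker 80 mm wide, 100 mm high, standing. Origin: centre of its underside
- thermometer: bystander: white digital thermometer 105 x 58 x 22 mm lying flat. Origin: centre of its underside
There are look-alikes about, which are no part of the job. Leave any orange or purple look-alike of the calc1 alone.

How it is judged:
By the outcome, as a careful person would: the job done as asked, in the order asked, and still so for the second after the job is handed in, with the robot touching nothing.
Of weight2, weight3, calc1, calc2, calc3 only 3 to 5 are there at a start; the rules pass over those that are not, and their reading is None.
At some moment in a run one of weight2, weight3, calc2, calc3 may be knocked a few centimetres aside while the robot is not near it.
Once in a run the grip may slacken for a moment while it holds something.
It also fails if it takes over 210 s, if anything falls off the work surface, if the arm or the gripper's body presses on something with over 40 N, if the wrist force passes 120 N, or if a joint passes its speed limit or range.

## Working session

There is one attempt and no reset: what is moved stays moved. The work goes in short steps, Python scripts to look and compute and a tool call to move; the robot and the scene stay as the last step left them, time stands still between calls to the robot, and variables do not carry over. Pictures are saved under pics/ and viewed, at most 14 in all, crops included, and the job is handed in when it is done.

Besides the shell and the picture viewer there is one more tool, called after ">>>" as name(argument=value, ...) on one line, values as JSON. carry_out: Moves the arm, as the interface text tells. Its arguments: {"type":"object","properties":{"moves":{"type":"array"},"squeeze":{"type":"number"}},"required":["moves"]}

```bash
ls; mkdir -p pics; python3 - <<'E'
from cell import status, vision, r
import cv2,numpy as np
s=status.get_state(); print({k:np.round(v,3).tolist() for k,v in s.items()})
for n in("top","scene"):
    c=vision.capture(n); cv2.imwrite(f"pics/{n}0.png",c["frame"][:,:,::-1]); np.savez(f"{n}0.npz",**c)
    print(n,c["fx"],c["fy"],c["cx"],c["cy"],np.round(c["R"],3).tolist(),np.round(c["t"],3))
E
```

```text
pics
{'clock': 0.0, 'joint_pos': [1.08, 0.469, -0.049, 1.534, 0.024, 1.141, -0.082], 'qvel': [-0.0, 0.001, -0.001, 0.001, -0.002, -0.002, 0.001], 'joint_efforts': [-0.001, -51.029, -0.047, -23.771, 0.011, 0.007, 0.0], 'tcp_pos': [0.3, -0.604, 0.247], 'tool_rot': [-3.056, -0.719, 0.001], 'ft_force': [0.071, 0.622, -0.858], 'wrist_torque': [-0.024, 0.01, 0.054], 'gripper_force': 0.0, 'opening': 0.085}
top 413.50728612574795 413.50728612574795 279.6736675999651 208.11391718225335 [[-0.014, -1.0, -0.001], [-0.986, 0.014, -0.167], [0.167, -0.002, -0.986]] [0.105 0.475 1.397]
scene 451.3241108452132 451.3241108452132 281.9532703492246 202.8735288110876 [[0.852, 0.523, -0.013], [0.315, -0.534, -0.785], [-0.417, 0.665, -0.62]] [-0.455 -0.027  1.659]
```

View pics/top0.png

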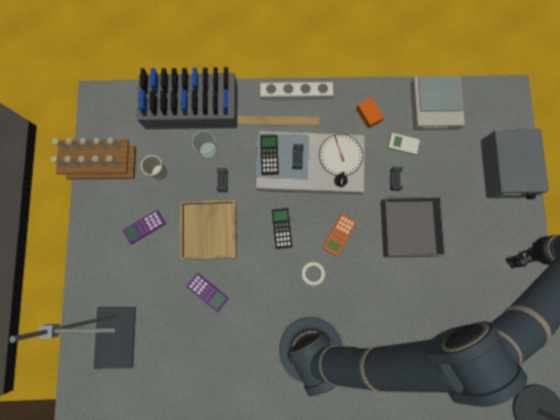

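View pics/scene0.png

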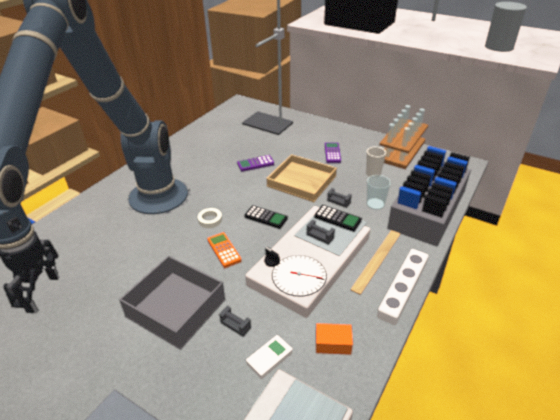

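The top picture shows the objects as follows:
- **Black calculators:** on the pan at (269,155), and on the bench at (282,228).
- **Dark bar weights:** on the pan at (298,155), and on the bench at (222,180) and (397,178).
- **Tray and box:** tray at (208,230), box at (412,227).
- **Dial and knob:** dial at (341,155), knob at (341,180).
- **Look-alikes to leave:** an orange calculator at (340,235) and purple ones at (144,226) and (207,292).
- **Bystanders:** the white thermometer at (404,143) and the beaker near (204,144).

The scene view agrees.

```bash
cat > h.py <<'E'
from cell import status, vision, r
import cv2, numpy as np
from scipy.spatial.transform import Rotation as Ro
def cloud(c):
    v,u=np.mgrid[:420,:560]; z=c["z_map"]
    P=np.stack([(u-c["cx"])/c["fx"]*z,(v-c["cy"])/c["fy"]*z,z],-1)
    X=(P-c["t"])@c["R"]; X[z==0]=np.nan; return X
def ray(c,uv,h):
    uv=np.atleast_2d(uv).astype(float)
    d=np.c_[(uv[:,0]-c["cx"])/c["fx"],(uv[:,1]-c["cy"])/c["fy"],np.ones(len(uv))]@c["R"]
    o=-c["R"].T@c["t"]; return o+d*((h-o[2])/d[:,2])[:,None]
def fit(pts):
    (x,y),(w,h),a=cv2.minAreaRect((pts[:,:2]*1000).astype(np.float32))
    if w<h: w,h,a=h,w,a+90
    return f"xy {x:.1f} {y:.1f} size {w:.1f} {h:.1f} longaxis yaw {(a+90)%180-90:.1f}"
def comp(mask,seed):
    n,l=cv2.connectedComponents(mask.astype(np.uint8)); return l==l[seed[1],seed[0]]
def go(x,y,z,yaw,s=None):
    """tool-y axis (closing line) at yaw deg mod 180; prints turn/shift from the current pose (mm in)"""
    s=s or status.get_state(); R0=Ro.from_rotvec(s["tool_rot"]); out=[]
    for k in (0,180):
        a=np.radians(yaw+k); ty=np.array([np.cos(a),np.sin(a),0]); tz=np.array([0,0,-1.]); tx=np.cross(ty,tz)
        out.append((R0.inv()*Ro.from_matrix(np.c_[tx,ty,tz])).as_rotvec(degrees=True))
    d=R0.inv().apply(np.array([x,y,z])/1000-s["tcp_pos"])*100
    print("turn",[np.round(o,1).tolist() for o in out],"shift cm",np.round(d,2),"q7",round(s["joint_pos"][6],2))
E
python3 - <<'E'
from h import *
c=dict(np.load("top0.npz")); X=cloud(c); f=c["frame"].astype(int); g=f.max(2)
print("bench",np.nanmedian(X[330:340,180:230,2]))
for n,s,h,lo in [("calcPan",(264,145),.089,.06),("wPan",(298,155),.1,.08),("w2",(222,180),.035,.01),("w3",(397,180),.035,.01),("calcB",(275,230),.018,.008)]:
    m=(g<85)&(X[...,2]>lo); b=np.zeros_like(m); b[s[1]-24:s[1]+25,s[0]-18:s[0]+19]=1
    m&=b; n_,l,st,ce=cv2.connectedComponentsWithStats(m.astype(np.uint8)); k=1+st[1:,4].argmax(); m=l==k
    print(n,fit(X[m]),"z",np.nanpercentile(X[m][:,2],[5,50,95]).round(3),"ctr px",ce[k].round(1), f[s[1],s[0]])
for n,lo,hi,bx in [("tray",.03,.05,(175,195,245,265)),("box",.065,.085,(375,190,450,262)),("housing",.045,.065,(250,125,370,200)),("pan",.062,.08,(250,125,320,195))]:
    m=(X[...,2]>lo)&(X[...,2]<hi); b=np.zeros_like(m); b[bx[1]:bx[3],bx[0]:bx[2]]=1; m&=b; print(n,fit(X[m]),np.nanmedian(X[m][:,2]))
E
```

```text
bench 0.0007677462142044774
calcPan xy 667.3 132.2 size 131.3 58.9 longaxis yaw 1.3 z [0.085 0.091 0.096] ctr px [269.1 149.3] [51 89 56]
wPan xy 643.5 36.4 size 80.0 31.9 longaxis yaw -4.2 z [0.088 0.107 0.115] ctr px [297.1 156.4] [65 67 65]
w2 xy 581.0 302.4 size 79.7 35.1 longaxis yaw -0.5 z [0.014 0.034 0.043] ctr px [222.2 180.1] [57 57 59]
w3 xy 579.0 -315.1 size 79.7 36.8 longaxis yaw -2.8 z [0.014 0.035 0.043] ctr px [395.2 178.6] [61 63 66]
calcB xy 408.7 93.3 size 139.7 59.8 longaxis yaw 5.2 z [0.014 0.019 0.024] ctr px [281.1 227. ] [67 66 64]
tray xy 406.2 348.7 size 200.5 191.7 longaxis yaw 1.3 0.03993596379708475
box xy 403.3 -353.9 size 200.7 192.7 longaxis yaw -0.2 0.07415528922941995
housing xy 638.5 -11.3 size 380.8 213.9 longaxis yaw 86.9 0.056528573809562326
pan xy 644.3 74.0 size 209.9 195.2 longaxis yaw 86.9 0.07316915813948371
```

Candidates for weights are the dark bars at (222,180), (397,178) and (298,155). The knob at (341,180) is also dark. Candidates for calculators are the black ones at (269,155) and (282,228). The orange and purple ones at (340,235), (144,226) and (207,292) are ruled out. I'll start with the weight at (397,178) and check it with a wrist crop.

```bash
python3 - <<'E'
from h import *
go(579,-315,160,87.2)
E
```

```text
turn [[-0.0, -0.1, -150.7], [-0.1, 0.0, 29.3]] shift cm [ 37.8  -13.44   8.76] q7 -0.08
```

>>> carry_out(moves=[[0,0,29.3,37.8,-13.4,8.8,7],[0,0,29.3,37.8,-13.4,8.8,7],[0,0,29.3,37.8,-13.4,8.8,7],[0,0,29.3,37.8,-13.4,8.8,7],[0,0,29.3,37.8,-13.4,8.8,7],[0,0,29.3,37.8,-13.4,8.8,7],[0,0,29.3,37.8,-13.4,8.8,7],[0,0,29.3,37.8,-13.4,8.8,7],[0,0,29.3,37.8,-13.4,8.8,7],[0,0,29.3,37.8,-13.4,8.8,7],[0,0,29.3,37.8,-13.4,8.8,7],[0,0,29.3,37.8,-13.4,8.8,7],[0,0,29.3,37.8,-13.4,8.8,7],[0,0,29.3,37.8,-13.4,8.8,7]], squeeze=50)

```text
clock: 1.27
tcp_pos: [0.5782, -0.3179, 0.1604]
tool_rot: [3.139, -0.082, -0.001]
ft_force: [-0.0, -0.7, 0.0]
opening: 0.0702
gripper_force: 0.0
```

```bash
python3 - <<'E'
from h import *
s=status.get_state(); c=vision.capture("wrist"); cv2.imwrite("pics/w0.png",c["frame"][:,:,::-1]); print(c["fx"],c["cx"],c["cy"],c["mount"].round(3).tolist(),s["clock"],s["tcp_pos"],s["ft_force"])
np.savez("w0.npz",**c)
E
```

```text
325.19226210127806 274.39445947796156 201.93102057126018 [[0.0, -0.959, -0.282, 0.072], [1.0, 0.0, 0.0, -0.0], [-0.0, -0.282, 0.959, -0.124], [0.0, 0.0, 0.0, 1.0]] 1.2667 [ 0.57823703 -0.31785131  0.16036537] [-0.03908671 -0.72178771  0.02273008]
```

View pics/w0.png

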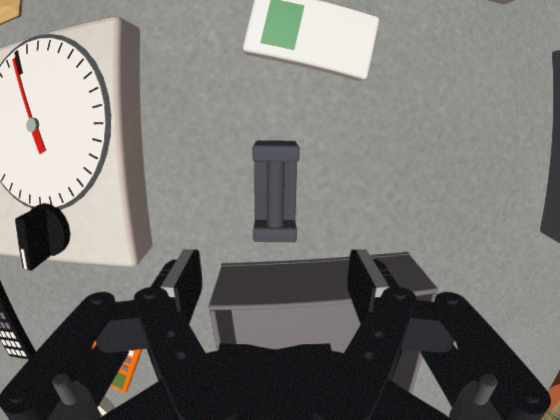

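The wrist view shows the iron bar weight at (276,192), upright between the fingers, with foot, end lumps and round bar as described. The thermometer at (310,38) is clear of it. Next I'll measure it on the wrist rays.

```bash
cat >> h.py <<'E'
def wrays(c,s,uv):
    uv=np.atleast_2d(uv).astype(float)-[c["cx"],c["cy"]]; rr=np.linalg.norm(uv,axis=1)+1e-9; th=rr/c["fx"]
    d=np.c_[uv/rr[:,None]*np.sin(th)[:,None],np.cos(th)]
    R=Ro.from_rotvec(s["tool_rot"]).as_matrix(); M=c["mount"]
    return R@M[:3,3]+s["tcp_pos"], d@M[:3,:3].T@R.T
def wplane(c,s,uv,h):
    o,d=wrays(c,s,uv); return o+d*((h-o[2])/d[:,2])[:,None]
def wfit(c,s,x,y,z,rad,h,thr=85,up=0):
    """dark blob near world x,y (mm): pixels cast on plane h"""
    v,u=np.mgrid[:420,:560]; P=wplane(c,s,np.c_[u.ravel(),v.ravel()],h).reshape(420,560,3)
    m=(c["frame"].max(2)<thr)&(np.abs(P[...,0]-x/1000)<rad)&(np.abs(P[...,1]-y/1000)<rad)
    m=cv2.morphologyEx(m.astype(np.uint8),cv2.MORPH_OPEN,np.ones((3,3)))
    n,l,st,ce=cv2.connectedComponentsWithStats(m); k=1+st[1:,4].argmax(); print("px",ce[k].round(),"n",st[k,4],fit(P[l==k]))
    return l==k
E
python3 - <<'E'
from h import *
s=status.get_state(); c=dict(np.load("w0.npz"))
print(c["frame"][192,262],c["frame"][180,230])
for h in (0.018,.04): wfit(c,s,579,-315,0,.07,h)
go(579,-315.5,24,87.5)
E
```

```text
[83 83 93] [144 144 141]
px [275. 201.] n 1238 xy 577.9 -318.0 size 61.0 36.1 longaxis yaw -3.0
px [289. 270.] n 2302 xy 518.5 -324.9 size 120.6 23.9 longaxis yaw -87.3
turn [[0.0, -0.1, 179.5], [0.1, 0.0, -0.5]] shift cm [ 0.07 -0.27 13.65] q7 -1.2
```

>>> carry_out(moves=[[0,0,0,0.1,0,3,7],[0,0,0,0.1,0,6,7],[0,0,0,0.1,0,9,7],[0,0,0,0.1,0,11,7],[0,0,0,0.1,0,12,7],[0,0,0,0.1,0,12.8,7],[0,0,0,0.1,0,12.8,7],[0,0,0,0.1,0,12.8,7]])

```text
clock: 1.98
tcp_pos: [0.5809, -0.3168, 0.0333]
tool_rot: [3.14, -0.079, 0.002]
ft_force: [0.1, 0.6, 0.8]
opening: 0.0696
gripper_force: 0.0
```

```bash
python3 - <<'E'
from h import *
s=status.get_state(); c=vision.capture("wrist"); np.savez("w1.npz",**c); print(s["tcp_pos"],s["ft_force"],s["opening"])
m=wfit(c,s,579,-316,0,.06,.018,105)
go(579,-316.5,22,87.5)
cv2.imwrite("pics/w1.png",c["frame"][60:340,120:430,::-1])
E
```

```text
[ 0.58092916 -0.31681971  0.03331346] [0.10933812 0.58665278 0.82901876] 0.06964949957859512
px [277. 283.] n 19144 xy 573.0 -316.0 size 120.0 108.1 longaxis yaw -90.0
turn [[-0.2, -0.1, 179.6], [0.1, -0.1, -0.4]] shift cm [-0.24 -0.02  1.18] q7 -1.21
```

View pics/w1.png

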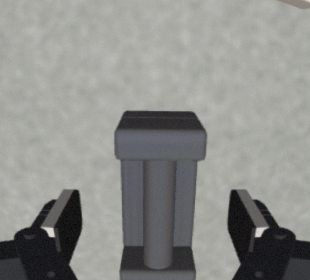

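The weight is centred between the pads, at about (157,215) in the crop. I'll lower onto it, grip and lift.

>>> carry_out(moves=[[0,0,0,-0.1,0,0.7,7],[0,0,0,-0.2,0,1.2,7],[0,0,0,-0.2,0,1.3,7],[0,0,0,-0.2,0,1.3,2],[0,0,0,-0.2,0,1.3,2],[0,0,0,-0.2,0,1.3,2],[0,0,0,-0.2,0,1.3,2],[0,0,0,-0.2,0,1.3,2],[0,0,0,-0.2,0,1.3,2],[0,0,0,-0.2,0,1.3,2],[0,0,0,-0.2,0,0,2],[0,0,0,-0.2,0,-2,2],[0,0,0,-0.2,0,-5,2],[0,0,0,-0.2,0,-8,2],[0,0,0,-0.2,0,-11,2],[0,0,0,-0.2,0,-14,2],[0,0,0,-0.2,0,-16,2],[0,0,0,-0.2,0,-16,2]], squeeze=80)

```text
clock: 3.53
tcp_pos: [0.5806, -0.316, 0.1972]
tool_rot: [3.138, -0.077, 0.012]
ft_force: [2.1, -0.1, -4.4]
opening: 0.0341
gripper_force: 80.9
```

```bash
python3 - <<'E'
from h import *
print(status.get_state()["tcp_pos"]); go(406,349,230,88); go(410,295,120,88); go(406,349,120,91)
E
```

```text
[ 0.58059125 -0.31602418  0.19717672]
turn [[-0.7, -0.2, 179.2], [0.1, -0.4, -0.8]] shift cm [-20.67 -65.56  -3.59] q7 -1.2
turn [[-0.7, -0.2, 179.2], [0.1, -0.4, -0.8]] shift cm [-20.09 -60.21   7.43] q7 -1.2
turn [[-0.7, -0.2, 176.2], [0.1, -0.4, -3.8]] shift cm [-20.75 -65.58   7.41] q7 -1.2
```

The weight is held, with the opening at 34 mm. I'll carry it to the tray, slot A at (452,390).

```bash
python3 - <<'E'
from h import *
go(452,390,200,89)
E
```

```text
turn [[-0.7, -0.2, 178.2], [0.1, -0.4, -1.8]] shift cm [-16.3  -69.89  -0.56] q7 -1.2
```

>>> carry_out(moves=[[0,0,-1.8,-0.7,-3,-1,2],[0,0,-1.8,-1.6,-7,-1,2],[0,0,-1.8,-2.6,-11,-1,2],[0,0,-1.8,-3.5,-15,-1,2],[0,0,-1.8,-4.4,-19,-1,2],[0,0,-1.8,-5.4,-23,-1,2],[0,0,-1.8,-6.3,-27,-1,2],[0,0,-1.8,-7.2,-31,-1,2],[0,0,-1.8,-8.2,-35,-1,2],[0,0,-1.8,-9.1,-39,-1,2],[0,0,-1.8,-10,-43,-1,2],[0,0,-1.8,-11,-47,-1,2],[0,0,-1.8,-11.9,-51,-1,2],[0,0,-1.8,-12.8,-55,-1,2],[0,0,-1.8,-13.8,-59,-1,2],[0,0,-1.8,-14.7,-63,-1,2],[0,0,-1.8,-15.6,-67,-1,2],[0,0,-1.8,-16.3,-69.9,-1,2],[0,0,-1.8,-16.3,-69.9,-1,2],[0,0,-1.8,-16.3,-69.9,-1,2]])

```text
clock: 5.2
tcp_pos: [0.4473, 0.392, 0.1998]
tool_rot: [3.14, -0.02, -0.007]
ft_force: [-0.2, -0.5, -5.1]
opening: 0.0341
gripper_force: 81.3
```

```bash
python3 - <<'E'
from h import *
go(452,390,28,89)
E
```

```text
turn [[-0.4, 0.2, -179.7], [0.1, 0.3, 0.3]] shift cm [ 0.55  0.16 17.18] q7 -2.5
```

>>> carry_out(moves=[[0,0,0,0.3,0.1,3,2],[0,0,0,0.5,0.1,7,2],[0,0,0,0.5,0.1,11,2],[0,0,0,0.5,0.1,14,2],[0,0,0,0.5,0.1,15.5,2],[0,0,0,0.5,0.1,16.3,2],[0,0,0,0.5,0.1,16.8,2],[0,0,0,0.5,0.1,17.1,2],[0,0,0,0.5,0.1,17.1,2],[0,0,0,0.5,0.1,17.1,2]])

```text
clock: 6.03
tcp_pos: [0.456, 0.3897, 0.0325]
tool_rot: [-3.14, 0.029, -0.003]
ft_force: [0.5, 0.2, -5.0]
opening: 0.0339
gripper_force: 81.3
```

>>> carry_out(moves=[[0,0,0,0,0,0.3,2],[0,0,0,0,0,0.5,2],[0,0,0,0,0,0.5,2],[0,0,0,0,0,0.5,5.5],[0,0,0,0,0,0.5,5.5],[0,0,0,0,0,0.5,5.5],[0,0,0,0,0,0.5,5.5],[0,0,0,0,0,-1,5.5],[0,0,0,0,0,-4,5.5],[0,0,0,0,0,-8,5.5],[0,0,0,0,0,-12,5.5],[0,0,0,0,0,-14,5.5],[0,0,0,0,0,-14,5.5]])

```text
clock: 7.12
tcp_pos: [0.4578, 0.392, 0.1777]
tool_rot: [-3.133, 0.029, -0.014]
ft_force: [1.4, 1.4, -0.1]
opening: 0.0551
gripper_force: 0.0
```

```bash
cat >> h.py <<'E'
def topfit(only=None):
    c=vision.capture("top"); X=cloud(c); g=c["frame"].max(2)
    m=((g<90)&(X[...,2]>.008)&(X[...,2]<.13)&(X[...,0]>.3)).astype(np.uint8)
    n,l,st,ce=cv2.connectedComponentsWithStats(m)
    for k in range(1,n):
        if 120<st[k,4]<1500: print(ce[k].round(),st[k,4],fit(X[l==k]),"z",np.percentile(X[l==k][:,2],[10,90]).round(3))
    return c
E
python3 - <<'E'
from h import *
c=topfit(); cv2.imwrite("pics/top1.png",c["frame"][:,:,::-1]); go(581,302.5,120,89.5)
E
```

```text
[147.  97.] 144 xy 867.1 551.5 size 147.1 31.9 longaxis yaw -10.3 z [0.099 0.126]
[157.  96.] 143 xy 871.5 518.0 size 156.1 20.8 longaxis yaw -4.0 z [0.098 0.123]
[194. 120.] 1118 xy 799.6 387.4 size 374.9 151.1 longaxis yaw -64.0 z [0.023 0.099]
[413. 106.] 137 xy 850.4 -392.8 size 181.0 15.4 longaxis yaw 4.3 z [0.022 0.046]
[497. 171.] 1252 xy 580.4 -664.5 size 267.1 127.1 longaxis yaw 34.6 z [0.021 0.106]
[269. 153.] 410 xy 658.6 132.4 size 147.2 59.7 longaxis yaw 1.3 z [0.087 0.095]
[297. 156.] 225 xy 642.4 36.4 size 79.8 32.0 longaxis yaw -4.0 z [0.089 0.115]
[222. 180.] 238 xy 581.0 302.6 size 77.6 36.1 longaxis yaw -0.6 z [0.016 0.042]
[340. 180.] 129 xy 565.6 -111.4 size 43.8 42.3 longaxis yaw -10.2 z [0.066 0.101]
[414. 223.] 997 xy 402.9 -352.2 size 200.0 190.6 longaxis yaw -0.2 z [0.018 0.074]
[281. 227.] 369 xy 409.1 93.3 size 140.2 59.8 longaxis yaw 5.2 z [0.014 0.022]
turn [[-0.5, 0.4, 179.5], [-0.3, -0.3, -0.5]] shift cm [12.57  8.62  5.5 ] q7 -2.51
```

>>> carry_out(moves=[[0,0,-7,0,0,0,7],[0,0,-14,0,0,0,7],[0,0,-21,1,1,0,7],[0,0,-28,3,2,0,7],[0,0,-35,5,3,0,7],[0,0,-42,7,4,0,7],[0,0,-49,9,5,0,7],[0,0,-56,11,7,0,7],[0,0,-63,12.6,8.6,0,7],[0,0,-70,12.6,8.6,0,7],[0,0,-77,12.6,8.6,0,7],[0,0,-84,12.6,8.6,0,7],[0,0,-91,12.6,8.6,0,7],[0,0,-98,12.6,8.6,0,7],[0,0,-105,12.6,8.6,0,7],[0,0,-112,12.6,8.6,0,7],[0,0,-119,12.6,8.6,0,7],[0,0,-126,12.6,8.6,0,7],[0,0,-133,12.6,8.6,0,7],[0,0,-140,12.6,8.6,0,7]])

```text
clock: 8.83
tcp_pos: [0.579, 0.3005, 0.1695]
tool_rot: [-1.091, -2.944, 0.003]
ft_force: [0.9, 0.5, -0.6]
opening: 0.0696
gripper_force: 0.0
```

```bash
python3 - <<'E'
from h import *
go(581,302.5,60,89.5)
E
```

```text
turn [[-0.1, -0.1, -40.2], [-0.1, 0.1, 139.8]] shift cm [-0.03  0.31 10.95] q7 -0.1
```

>>> carry_out(moves=[[0,0,-7,0,0.3,1,7],[0,0,-14,0,0.3,3,7],[0,0,-21,0,0.3,5,7],[0,0,-28,0,0.3,7,7],[0,0,-35,0,0.3,9,7],[0,0,-40.2,0,0.3,10,7],[0,0,-40.2,0,0.3,11,7],[0,0,-40.2,0,0.3,11,7],[0,0,-40.2,0,0.3,11,7]])

```text
clock: 9.58
tcp_pos: [0.5812, 0.3031, 0.0604]
tool_rot: [-0.026, -3.14, 0.001]
ft_force: [0.4, -0.3, 0.4]
opening: 0.07
gripper_force: 0.0
```

```bash
python3 - <<'E'
from h import *
s=status.get_state(); c=vision.capture("wrist"); go(581,302.5,19,89.5)
wfit(c,s,581,302,0,.045,.018,105)
t=vision.capture("top"); cv2.imwrite("pics/w2.png",np.hstack([c["frame"][80:360,120:430],t["frame"][120:400,120:430]])[:,:,::-1])
E
```

```text
turn [[0.0, 0.0, -0.4], [0.0, -0.0, 179.6]] shift cm [ 0.07 -0.11  4.24] q7 0.42
px [272. 242.] n 7618 xy 584.5 301.5 size 82.5 40.0 longaxis yaw -0.7
```

View pics/w2.png

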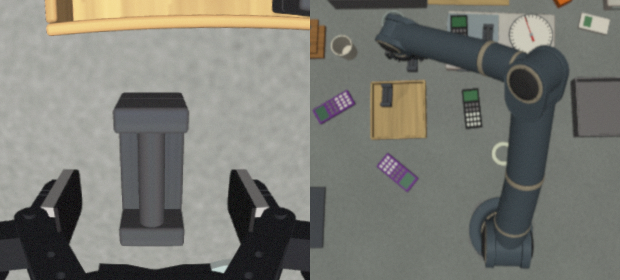

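The weight is centred in the pads at about (151,180) in the crop. Weight A is in the tray's far-left corner. I'll grip this one.

>>> carry_out(moves=[[0,0,0,0,0,2,7],[0,0,0,0,0,3.5,7],[0,0,0,0,0,4.1,7],[0,0,0,0,0,4.1,7],[0,0,0,0,0,4.1,2],[0,0,0,0,0,4.1,2],[0,0,0,0,0,4.1,2],[0,0,0,0,0,4.1,2],[0,0,0,0,0,4.1,2],[0,0,0,0,0,4.1,2],[0,0,0,0,0,4.1,2],[0,0,0,0,0,3,2],[0,0,0,0,0,1,2],[0,0,0,0,0,-2,2],[0,0,0,0,0,-5,2],[0,0,0,0,0,-8,2],[0,0,0,0,0,-9,2],[0,0,0,0,0,-9,2]])

```text
clock: 11.18
tcp_pos: [0.5826, 0.3047, 0.1543]
tool_rot: [0.023, 3.137, 0.005]
ft_force: [-0.5, 1.0, -3.8]
opening: 0.0335
gripper_force: 85.6
```

```bash
python3 - <<'E'
from h import *
go(406,305,140,90); go(406,305,28,90)
E
```

```text
turn [[0.2, 0.3, -0.8], [0.4, -0.3, 179.2]] shift cm [17.67 -0.23  1.35] q7 0.49
turn [[0.2, 0.3, -0.8], [0.4, -0.3, 179.2]] shift cm [17.72 -0.26 12.55] q7 0.49
```

>>> carry_out(moves=[[0,0,-0.8,3.5,0,0.5,2],[0,0,-0.8,7,0,1,2],[0,0,-0.8,10.5,0,1,2],[0,0,-0.8,14,-0.1,1,2],[0,0,-0.8,17,-0.2,1,2],[0,0,-0.8,17.7,-0.3,3,2],[0,0,-0.8,17.7,-0.3,6,2],[0,0,-0.8,17.7,-0.3,9,2],[0,0,-0.8,17.7,-0.3,11,2],[0,0,-0.8,17.7,-0.3,12,2],[0,0,-0.8,17.7,-0.3,12.6,2],[0,0,-0.8,17.7,-0.3,12.6,2],[0,0,-0.8,17.7,-0.3,12.6,2],[0,0,-0.8,17.7,-0.3,12.6,2]])

```text
clock: 12.35
tcp_pos: [0.4022, 0.3002, 0.0276]
tool_rot: [-0.001, -3.14, 0.015]
ft_force: [-10.5, -14.4, 36.7]
opening: 0.0336
gripper_force: 90.2
```

>>> carry_out(moves=[[0,0,0,0,0,-0.2,2],[0,0,0,0,0,-0.2,2],[0,0,0,0,0,-0.2,5.5],[0,0,0,0,0,-0.2,5.5],[0,0,0,0,0,-0.2,5.5],[0,0,0,0,0,-0.2,5.5],[0,0,0,0,0,-0.2,5.5],[0,0,0,0,0,-2,5.5],[0,0,0,0,0,-5,5.5],[0,0,0,0,0,-8,5.5],[0,0,0,0,0,-12,5.5],[0,0,0,0,0,-15,5.5],[0,0,0,0,0,-15,5.5]])

```text
clock: 13.43
tcp_pos: [0.4067, 0.3061, 0.1809]
tool_rot: [0.001, 3.133, 0.01]
ft_force: [0.5, 0.6, 0.1]
opening: 0.0549
gripper_force: 0.0
```

```bash
python3 - <<'E'
from h import *
s=status.get_state(); c=vision.capture("wrist"); t=vision.capture("top")
cv2.imwrite("pics/w3.png",np.hstack([c["frame"][60:400,80:480],t["frame"][120:460,120:430]])[:,:,::-1])
go(643,36.5,200,86.5)
E
```

```text
Traceback (most recent call last):
ValueError: all the input array dimensions except for the concatenation axis must match exactly, but along dimension 0, the array at index 0 has size 340 and the array at index 1 has size 300
```

```bash
python3 - <<'E'
from h import *
go(643,36.5,200,86.5)
E
```

```text
turn [[0.1, 0.1, 3.4], [-0.2, 0.1, -176.6]] shift cm [-23.81 -26.63  -2.33] q7 0.34
```

>>> carry_out(moves=[[0,0,3.4,-2.5,-2.8,-2.3,6.5],[0,0,3.4,-5,-5.6,-2.3,6.5],[0,0,3.4,-7.5,-8.4,-2.3,6.5],[0,0,3.4,-10,-11.2,-2.3,6.5],[0,0,3.4,-12.5,-14,-2.3,6.5],[0,0,3.4,-15,-16.8,-2.3,6.5],[0,0,3.4,-17.5,-19.6,-2.3,6.5],[0,0,3.4,-20,-22.4,-2.3,6.5],[0,0,3.4,-22.5,-25.2,-2.3,6.5],[0,0,3.4,-23.8,-26.6,-2.3,6.5],[0,0,3.4,-23.8,-26.6,-1,6.5],[0,0,3.4,-23.8,-26.6,1,6.5],[0,0,3.4,-23.8,-26.6,3,6.5],[0,0,3.4,-23.8,-26.6,3,6.5],[0,0,3.4,-23.8,-26.6,3,6.5]])

```text
clock: 14.78
tcp_pos: [0.6409, 0.037, 0.1431]
tool_rot: [-0.092, -3.136, 0.001]
ft_force: [-0.6, 0.9, 0.7]
opening: 0.0653
gripper_force: 0.0
```

```bash
python3 - <<'E'
from h import *
s=status.get_state(); c=vision.capture("wrist"); t=vision.capture("top")
cv2.imwrite("pics/w4.png",np.hstack([c["frame"][60:360,60:500],t["frame"][120:420,120:430]])[:,:,::-1])
wfit(c,s,643,36.5,0,.045,.09,105)
go(643,36.5,86,86.5)
E
```

```text
px [270. 235.] n 7736 xy 646.8 34.8 size 83.0 39.8 longaxis yaw -2.7
turn [[0.0, 0.0, 0.1], [-0.0, 0.0, -179.9]] shift cm [-0.06 -0.11  5.97] q7 0.86
```

View pics/w4.png

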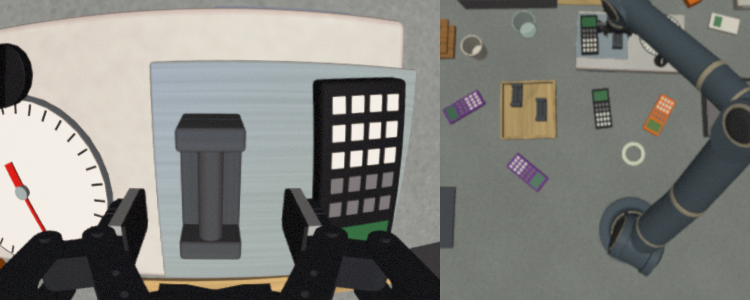

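Both weights lie in the tray. Weight1 is at (210,185) in the crop, between the fingers and clear of the calculator. I'll grip it above the pan.

>>> carry_out(moves=[[0,0,0,0,-0.1,2,6.5],[0,0,0,0,-0.1,3.5,6.5],[0,0,0,0,-0.1,4.7,6.5],[0,0,0,0,-0.1,5.1,6.5],[0,0,0,0,-0.1,5.1,6.5],[0,0,0,0,-0.1,5.1,2],[0,0,0,0,-0.1,5.1,2],[0,0,0,0,-0.1,5.1,2],[0,0,0,0,-0.1,5.1,2],[0,0,0,0,-0.1,5.1,2],[0,0,0,0,-0.1,5.1,2],[0,0,0,0,-0.1,5.1,2],[0,0,0,0,-0.1,4.5,2],[0,0,0,0,-0.1,3,2],[0,0,0,0,-0.1,1,2],[0,0,0,0,-0.1,-2,2],[0,0,0,0,-0.1,-4,2],[0,0,0,0,-0.1,-6,2],[0,0,0,0,-0.1,-6,2]])

```text
clock: 16.47
tcp_pos: [0.644, 0.0374, 0.2101]
tool_rot: [0.093, 3.133, 0.003]
ft_force: [1.5, 0.9, -4.8]
opening: 0.0338
gripper_force: 80.6
```

```bash
python3 - <<'E'
from h import *
go(356,392,200,90); go(356,392,140,90)
E
```

```text
turn [[0.1, 0.4, -3.4], [0.6, -0.2, 176.6]] shift cm [30.86 33.69  0.88] q7 0.9
turn [[0.1, 0.4, -3.4], [0.6, -0.2, 176.6]] shift cm [30.9  33.67  6.88] q7 0.9
```

>>> carry_out(moves=[[0,0,-3.4,2.6,2.8,0,2],[0,0,-3.4,5.2,5.7,0,2],[0,0,-3.4,7.8,8.5,0,2],[0,0,-3.4,10.4,11.3,0,2],[0,0,-3.4,13,14.1,0,2],[0,0,-3.4,15.6,17,0,2],[0,0,-3.4,18.2,19.8,0,2],[0,0,-3.4,20.8,22.6,0,2],[0,0,-3.4,23.4,25.4,0,2],[0,0,-3.4,26,28.3,0,2],[0,0,-3.4,28.6,31.1,0,2],[0,0,-3.4,30.5,33.3,2,2],[0,0,-3.4,30.5,33.3,5,2],[0,0,-3.4,30.5,33.3,8,2],[0,0,-3.4,30.5,33.3,11,2],[0,0,-3.4,30.5,33.3,11,2],[0,0,-3.4,30.5,33.3,11,2],[0,0,-3.4,30.5,33.3,11,2]])

```text
clock: 17.97
tcp_pos: [0.358, 0.3873, 0.0964]
tool_rot: [0.001, 3.141, 0.003]
ft_force: [1.4, 0.5, -4.6]
opening: 0.0336
gripper_force: 82.6
```

```bash
python3 - <<'E'
from h import *
s=status.get_state(); c=vision.capture("wrist"); go(360,388,29,90)
cv2.imwrite("pics/w5.png",c["frame"][:,:,::-1])
E
```

```text
turn [[0.2, 0.1, -0.0], [0.1, -0.2, 180.0]] shift cm [-0.15  0.02  6.8 ] q7 0.06
```

View pics/w5.png

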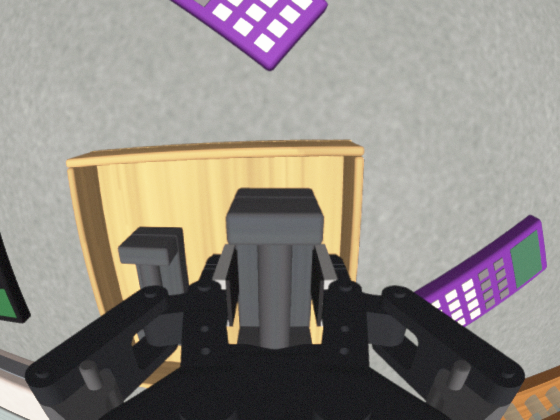

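The held weight is at (275,260), above the free near-outer part of the tray, with weight C at (155,255). I'll lower and release.

>>> carry_out(moves=[[0,0,0,-0.1,0,2,2],[0,0,0,-0.1,0,4,2],[0,0,0,-0.1,0,5.5,2],[0,0,0,-0.1,0,6.3,2],[0,0,0,-0.1,0,6.7,2],[0,0,0,-0.1,0,6.7,2],[0,0,0,-0.1,0,6.7,5.5],[0,0,0,-0.1,0,6.7,5.5],[0,0,0,-0.1,0,6.7,5.5],[0,0,0,-0.1,0,6.7,5.5],[0,0,0,-0.1,0,6.7,5.5],[0,0,0,-0.1,0,5,5.5],[0,0,0,-0.1,0,2,5.5],[0,0,0,-0.1,0,-2,5.5],[0,0,0,-0.1,0,-6,5.5],[0,0,0,-0.1,0,-10,5.5],[0,0,0,-0.1,0,-12,8],[0,0,0,-0.1,0,-12,8]])

```text
clock: 19.52
tcp_pos: [0.36, 0.3892, 0.2204]
tool_rot: [0.001, 3.135, 0.01]
ft_force: [-0.4, 0.2, 0.5]
opening: 0.0769
gripper_force: 0.0
```

```bash
python3 - <<'E'
from h import *
topfit(); go(655,132.4,200,91.3)
E
```

```text
[147.  98.] 140 xy 868.5 552.0 size 150.4 27.0 longaxis yaw -7.7 z [0.098 0.127]
[157.  96.] 143 xy 873.1 519.1 size 158.7 20.2 longaxis yaw -3.4 z [0.098 0.125]
[193. 120.] 1107 xy 799.1 389.0 size 374.4 148.3 longaxis yaw -64.7 z [0.024 0.098]
[413. 107.] 135 xy 849.4 -393.9 size 181.9 19.0 longaxis yaw 5.9 z [0.023 0.046]
[497. 171.] 1231 xy 582.0 -664.3 size 266.7 127.1 longaxis yaw 33.4 z [0.022 0.105]
[269. 153.] 403 xy 654.9 132.2 size 139.8 59.4 longaxis yaw 1.4 z [0.089 0.097]
[341. 180.] 130 xy 566.0 -111.0 size 45.6 41.7 longaxis yaw -6.3 z [0.066 0.1  ]
[414. 223.] 981 xy 402.3 -352.4 size 198.8 190.6 longaxis yaw -0.2 z [0.017 0.074]
[281. 218.] 182 xy 444.9 96.9 size 68.3 61.1 longaxis yaw 3.3 z [0.014 0.022]
turn [[0.2, 0.2, -1.4], [0.4, -0.3, 178.6]] shift cm [-29.56 -25.5    1.81] q7 0.21
```

>>> carry_out(moves=[[0,0,-1.4,-3,-2.6,1.8,8],[0,0,-1.4,-6,-5.2,1.8,8],[0,0,-1.4,-9,-7.8,1.8,8],[0,0,-1.4,-12,-10.4,1.8,8],[0,0,-1.4,-15,-13,1.8,8],[0,0,-1.4,-18,-15.6,1.8,8],[0,0,-1.4,-21,-18.2,1.8,8],[0,0,-1.4,-24,-20.8,1.8,8],[0,0,-1.4,-27,-23.4,1.8,8],[0,0,-1.4,-29.6,-25.5,1.8,8],[0,0,-1.4,-29.6,-25.5,3,8],[0,0,-1.4,-29.6,-25.5,5,8],[0,0,-1.4,-29.6,-25.5,7,8],[0,0,-1.4,-29.6,-25.5,7,8],[0,0,-1.4,-29.6,-25.5,7,8]])

```text
clock: 20.82
tcp_pos: [0.6534, 0.1309, 0.143]
tool_rot: [0.039, -3.137, 0.002]
ft_force: [-0.2, -0.3, 0.3]
opening: 0.0801
gripper_force: 0.0
```

```bash
python3 - <<'E'
from h import *
s=status.get_state(); c=vision.capture("wrist")
cv2.imwrite("pics/w6.png",c["frame"][:,:,::-1])
go(655,132.3,87,91.4)
E
```

```text
turn [[-0.0, -0.1, 0.0], [0.1, -0.0, -180.0]] shift cm [-0.08  0.07  5.77] q7 0.81
```

View pics/w6.png

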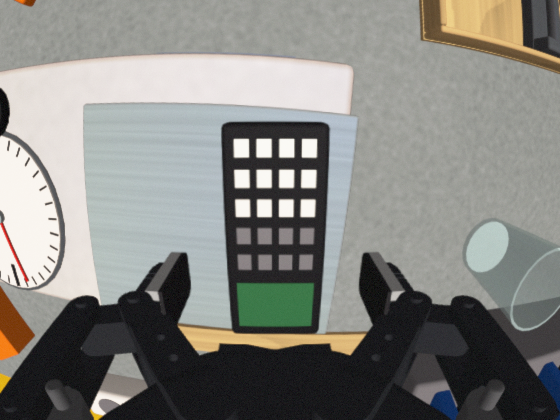

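Calc1 is at (276,228), centred between the pads, and is black with a green display as described. I'll grip it.

>>> carry_out(moves=[[0,0,0,0,0,2,8],[0,0,0,0,0,3.8,8],[0,0,0,0,0,5,8],[0,0,0,0,0,5.6,8],[0,0,0,0,0,5.6,8],[0,0,0,0,0,5.6,5],[0,0,0,0,0,5.6,5],[0,0,0,0,0,5.6,5],[0,0,0,0,0,5.6,5],[0,0,0,0,0,5.6,5],[0,0,0,0,0,5.2,5],[0,0,0,0,0,4,5],[0,0,0,0,0,2,5],[0,0,0,0,0,-1,5],[0,0,0,0,0,-4,5],[0,0,0,0,0,-6,5],[0,0,0,0,0,-6,5]], squeeze=45)

```text
clock: 22.28
tcp_pos: [0.6566, 0.1329, 0.2114]
tool_rot: [-0.037, 3.133, 0.004]
ft_force: [-0.7, 1.4, -0.2]
opening: 0.0588
gripper_force: 55.3
```

```bash
python3 - <<'E'
from h import *
go(403,-393,210,90); go(403,-353,210,90)
E
```

```text
turn [[0.2, 0.5, 1.4], [-0.7, 0.2, -178.6]] shift cm [ 26.6  -51.98  -0.22] q7 0.85
turn [[0.2, 0.5, 1.4], [-0.7, 0.2, -178.6]] shift cm [ 26.51 -47.98  -0.21] q7 0.85
```

>>> carry_out(moves=[[0,0,1.4,1.7,-3.3,0,5],[0,0,1.4,3.4,-6.6,0,5],[0,0,1.4,5.1,-9.9,0,5],[0,0,1.4,6.8,-13.2,0,5],[0,0,1.4,8.5,-16.5,0,5],[0,0,1.4,10.2,-19.8,0,5],[0,0,1.4,11.9,-23.1,0,5],[0,0,1.4,13.6,-26.4,0,5],[0,0,1.4,15.3,-29.8,0,5],[0,0,1.4,17,-33.2,0,5],[0,0,1.4,18.7,-36.5,0,5],[0,0,1.4,20.4,-39.9,0,5],[0,0,1.4,22.1,-43.2,0,5],[0,0,1.4,23.8,-46.5,0,5],[0,0,1.4,25.5,-49.8,0,5],[0,0,1.4,26.6,-52,0,5],[0,0,1.4,26.6,-52,2,5],[0,0,1.4,26.6,-52,5,5],[0,0,1.4,26.6,-52,5,5],[0,0,1.4,26.6,-52,5,5]])

```text
clock: 23.95
tcp_pos: [0.4, -0.3941, 0.1541]
tool_rot: [-0.0, -3.139, -0.004]
ft_force: [0.6, -0.2, -0.4]
opening: 0.0587
gripper_force: 55.1
```

```bash
python3 - <<'E'
from h import *
s=status.get_state(); c=vision.capture("wrist"); print(s["opening"],s["gripper_force"])
cv2.imwrite("pics/w7.png",c["frame"][:,:,::-1])
go(403,-393,22,90)
E
```

```text
0.058659855188782625 55.06369471549988
turn [[0.0, -0.0, 0.0], [0.0, 0.1, -180.0]] shift cm [-0.16  0.13 13.37] q7 1.7
```

View pics/w7.png

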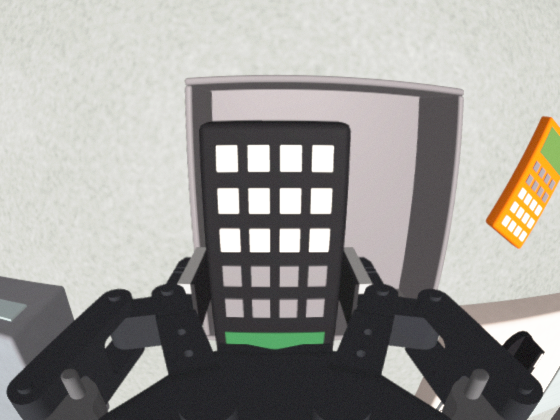

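The calculator is held flat over the box at (275,230) in the picture. To keep the knuckles clear of the walls, I'll set it down in the middle of the box and stack the second one on top.

>>> carry_out(moves=[[0,0,0,-0.2,2,0,5],[0,0,0,-0.2,4,1,5],[0,0,0,-0.2,4,4,5],[0,0,0,-0.2,4,7,5],[0,0,0,-0.2,4,10,5],[0,0,0,-0.2,4,12,5],[0,0,0,-0.2,4,13,5],[0,0,0,-0.2,4,13.4,5],[0,0,0,-0.2,4,13.4,5],[0,0,0,-0.2,4,13.4,5]])

```text
clock: 24.83
tcp_pos: [0.4048, -0.3554, 0.023]
tool_rot: [0.001, 3.139, -0.003]
ft_force: [-0.6, -0.4, -0.9]
opening: 0.0584
gripper_force: 55.2
```

>>> carry_out(moves=[[0,0,0,0,0,0.3,5],[0,0,0,0,0,0.4,5],[0,0,0,0,0,0.4,5],[0,0,0,0,0,0.4,7],[0,0,0,0,0,0.4,7],[0,0,0,0,0,0.4,7],[0,0,0,0,0,0.4,7],[0,0,0,0,0,-1,7],[0,0,0,0,0,-4,7],[0,0,0,0,0,-8,7],[0,0,0,0,0,-12,7],[0,0,0,0,0,-16,8],[0,0,0,0,0,-18,8],[0,0,0,0,0,-18,8]])

```text
clock: 26.0
tcp_pos: [0.406, -0.3559, 0.2062]
tool_rot: [0.001, 3.135, -0.009]
ft_force: [-0.5, -0.4, 0.5]
opening: 0.08
gripper_force: 0.0
```

```bash
python3 - <<'E'
from h import *
c=topfit(); s=status.get_state(); go(432,95.5,200,95.2)
w=vision.capture("wrist"); m=wfit(w,s,403,-355,0,.075,.023,70)
E
```

```text
[147.  98.] 163 xy 869.6 552.7 size 152.8 34.4 longaxis yaw -11.0 z [0.099 0.126]
[157.  97.] 167 xy 871.5 517.1 size 156.7 33.8 longaxis yaw -7.5 z [0.099 0.121]
[167.  96.] 172 xy 870.8 481.8 size 157.3 29.5 longaxis yaw -6.0 z [0.098 0.124]
[177.  96.] 132 xy 872.5 452.2 size 158.6 26.5 longaxis yaw -4.1 z [0.099 0.124]
[193. 120.] 1166 xy 799.2 388.5 size 374.6 148.6 longaxis yaw -64.4 z [0.022 0.1  ]
[414. 108.] 181 xy 851.6 -394.6 size 191.1 24.2 longaxis yaw 6.8 z [0.019 0.048]
[498. 170.] 1188 xy 579.7 -665.1 size 267.1 129.2 longaxis yaw 35.3 z [0.025 0.107]
[340. 180.] 134 xy 566.1 -110.9 size 45.3 42.3 longaxis yaw -8.2 z [0.066 0.101]
[400. 221.] 703 xy 403.2 -352.8 size 200.7 191.0 longaxis yaw -0.0 z [0.018 0.076]
[197. 214.] 246 xy 458.4 387.9 size 83.9 37.8 longaxis yaw 1.7 z [0.022 0.049]
[407. 225.] 454 xy 407.4 -355.6 size 143.9 68.2 longaxis yaw 1.2 z [0.018 0.028]
[281. 227.] 395 xy 410.1 93.4 size 141.9 59.9 longaxis yaw 5.2 z [0.014 0.023]
[221. 229.] 229 xy 405.8 302.2 size 77.5 31.9 longaxis yaw 0.5 z [0.021 0.048]
[439. 241.] 230 xy 355.5 -443.3 size 111.6 27.6 longaxis yaw -14.5 z [0.015 0.073]
[197. 242.] 238 xy 362.5 388.5 size 76.0 35.4 longaxis yaw -0.6 z [0.022 0.049]
turn [[-0.2, 0.2, -5.3], [0.3, 0.3, 174.7]] shift cm [-2.7  45.12  0.21] q7 1.7
px [275. 177.] n 3687 xy 407.1 -355.4 size 136.7 57.8 longaxis yaw 0.1
```

All three weights are in the tray and calc1 lies flat in the box. Next is calc2 at (410,93), which I'll grip 25 mm outward of its centre for reach.

```bash
python3 - <<'E'
from h import *
go(435,95.7,120,95.2); go(520,-130,120,95.2)
E
```

```text
turn [[-0.1, 0.0, -5.3], [0.0, 0.1, 174.7]] shift cm [-3.13 45.11  8.11] q7 1.7
turn [[-0.1, 0.0, -5.3], [0.0, 0.1, 174.7]] shift cm [-11.66  22.55   8.14] q7 1.7
```

>>> carry_out(moves=[[0,0,-5.3,-1.5,3,0,8],[0,0,-5.3,-3,6,0,8],[0,0,-5.3,-4.5,9,0,8],[0,0,-5.3,-6,12,0,8],[0,0,-5.3,-7.5,15,0,8],[0,0,-5.3,-9,18,0,8],[0,0,-5.3,-9.5,21.5,0,8],[0,0,-5.3,-9.5,25,0,8],[0,0,-5.3,-9.5,28.5,0,8],[0,0,-5.3,-9,32,0,8],[0,0,-5.3,-8,35,0,8],[0,0,-5.3,-7,38,0,8],[0,0,-5.3,-5.5,41,0,8],[0,0,-5.3,-4,44,2,8],[0,0,-5.3,-3,45.1,5,8],[0,0,-5.3,-3,45.1,9,8],[0,0,-5.3,-3,45.1,11,8],[0,0,-5.3,-3,45.1,11,8],[0,0,-5.3,-3,45.1,11,8]])

```text
clock: 27.68
tcp_pos: [0.4321, 0.096, 0.09]
tool_rot: [0.146, -3.134, -0.0]
ft_force: [0.2, 0.3, 0.1]
opening: 0.0798
gripper_force: 0.0
```

```bash
python3 - <<'E'
from h import *
s=status.get_state(); c=vision.capture("wrist")
cv2.imwrite("pics/w8.png",c["frame"][:,:,::-1])
go(435,95.7,13,95.2)
E
```

```text
turn [[0.0, -0.1, 0.1], [0.1, 0.1, -179.9]] shift cm [-0.16 -0.08  7.82] q7 0.71
```

View pics/w8.png

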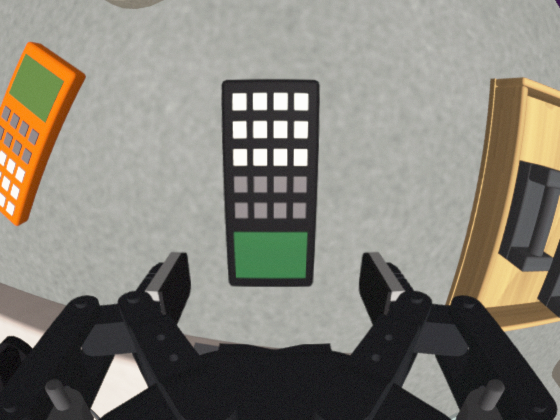

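Calc2 is at (271,183), centred between the pads. The orange look-alike at (35,130) is clear. I'll grip it.

>>> carry_out(moves=[[0,0,0,-0.2,-0.1,3,8],[0,0,0,-0.2,-0.1,5.5,8],[0,0,0,-0.2,-0.1,7,8],[0,0,0,-0.2,-0.1,7.7,8],[0,0,0,-0.2,-0.1,7.7,8],[0,0,0,-0.2,-0.1,7.7,5],[0,0,0,-0.2,-0.1,7.7,5],[0,0,0,-0.2,-0.1,7.7,5],[0,0,0,-0.2,-0.1,7.7,5],[0,0,0,-0.2,-0.1,7.7,5],[0,0,0,-0.2,-0.1,7.7,5],[0,0,0,-0.2,-0.1,6.5,5],[0,0,0,-0.2,-0.1,5,5],[0,0,0,-0.2,-0.1,2,5],[0,0,0,-0.2,-0.1,-2,5],[0,0,0,-0.2,-0.1,-6,5],[0,0,0,-0.2,-0.1,-10,5],[0,0,0,-0.2,-0.1,-11,5],[0,0,0,-0.2,-0.1,-11,5]], squeeze=60)

```text
clock: 29.32
tcp_pos: [0.4376, 0.0959, 0.2048]
tool_rot: [-0.142, 3.13, -0.001]
ft_force: [-0.2, 0.2, -1.3]
opening: 0.0585
gripper_force: 65.2
```

```bash
python3 - <<'E'
from h import *
go(432,-355,200,90); go(520,-130,200,93)
E
```

```text
turn [[-0.1, 0.5, 5.2], [-0.7, -0.1, -174.8]] shift cm [  4.65 -44.85   0.5 ] q7 0.92
turn [[-0.1, 0.5, 2.2], [-0.7, -0.1, -177.8]] shift cm [ -6.15 -23.24   0.56] q7 0.92
```

>>> carry_out(moves=[[0,0,5.2,-1.5,-3,0,5],[0,0,5.2,-3,-6,0,5],[0,0,5.2,-4.5,-9,0,5],[0,0,5.2,-6,-12,0,5],[0,0,5.2,-6,-15.5,0,5],[0,0,5.2,-6,-19,0,5],[0,0,5.2,-6,-22.5,0,5],[0,0,5.2,-5,-26,0,5],[0,0,5.2,-4,-29.5,0,5],[0,0,5.2,-2,-32.5,0,5],[0,0,5.2,0,-35.5,0,5],[0,0,5.2,2,-38.5,0,5],[0,0,5.2,3.5,-41.5,0,5],[0,0,5.2,4.6,-44.8,0,5],[0,0,5.2,4.6,-44.8,3,5],[0,0,5.2,4.6,-44.8,6,5],[0,0,5.2,4.6,-44.8,6,5],[0,0,5.2,4.6,-44.8,6,5]])

```text
clock: 30.82
tcp_pos: [0.4294, -0.354, 0.1392]
tool_rot: [0.003, -3.138, -0.005]
ft_force: [0.4, -0.1, -0.7]
opening: 0.0585
gripper_force: 65.4
```

```bash
python3 - <<'E'
from h import *
s=status.get_state(); w=vision.capture("wrist"); print(s["opening"])
m=wfit(w,s,407,-355,0,.09,s["tcp_pos"][2]+.005,70)
go(432,-355,37,90)
E
```

```text
0.05853079400758019
px [284. 245.] n 51967 xy 414.0 -355.0 size 180.0 166.0 longaxis yaw -90.0
turn [[0.1, -0.0, 0.2], [0.1, 0.1, -179.8]] shift cm [-0.11 -0.1  10.4 ] q7 1.62
```

>>> carry_out(moves=[[0,0,0,-0.1,-0.1,3,5],[0,0,0,-0.1,-0.1,6,5],[0,0,0,-0.1,-0.1,8.5,5],[0,0,0,-0.1,-0.1,9.5,5],[0,0,0,-0.1,-0.1,10,5],[0,0,0,-0.1,-0.1,10.2,5],[0,0,0,-0.1,-0.1,10.2,5],[0,0,0,-0.1,-0.1,10.2,5]])

```text
clock: 31.53
tcp_pos: [0.4331, -0.3566, 0.041]
tool_rot: [-0.002, 3.139, -0.003]
ft_force: [-0.9, 0.5, -1.3]
opening: 0.0584
gripper_force: 65.5
```

>>> carry_out(moves=[[0,0,0,0,0,0.3,5],[0,0,0,0,0,0.3,5],[0,0,0,0,0,0.3,5],[0,0,0,0,0,0.3,7],[0,0,0,0,0,0.3,7],[0,0,0,0,0,0.3,7],[0,0,0,0,0,0.3,7],[0,0,0,0,0,-1,7],[0,0,0,0,0,-4,7],[0,0,0,0,0,-8,7],[0,0,0,0,0,-12,7],[0,0,0,0,0,-16,6],[0,0,0,0,0,-18,4],[0,0,0,0,0,-18,4]])

```text
clock: 32.7
tcp_pos: [0.4348, -0.3567, 0.2254]
tool_rot: [-0.002, 3.134, -0.009]
ft_force: [0.8, 0.1, 0.4]
opening: 0.0403
gripper_force: 0.0
```

```bash
python3 - <<'E'
from h import *
c=topfit(); X=cloud(c); cv2.imwrite("pics/dial.png",cv2.resize(c["frame"][100:270,170:460,::-1],None,fx=2.7,fy=2.7,interpolation=cv2.INTER_CUBIC))
R=Ro.from_euler("z",-3.1,degrees=True)
for p in((25,-105,0),(-68,-105,0),(10,100,0)): print(R.apply(p)+[638.5,-11.3,0])
E
```

```text
[147.  97.] 169 xy 869.1 551.1 size 153.2 39.2 longaxis yaw -11.4 z [0.098 0.126]
[162.  97.] 338 xy 871.2 499.5 size 161.4 70.1 longaxis yaw -7.5 z [0.098 0.122]
[177.  96.] 130 xy 872.2 447.9 size 159.2 24.4 longaxis yaw -7.9 z [0.098 0.125]
[193. 120.] 1164 xy 799.3 388.1 size 374.9 150.7 longaxis yaw -64.3 z [0.022 0.099]
[414. 108.] 184 xy 852.1 -395.2 size 194.2 33.3 longaxis yaw 9.4 z [0.019 0.047]
[490. 155.] 661 xy 636.0 -638.4 size 180.9 9.8 longaxis yaw -0.4 z [0.022 0.107]
[340. 180.] 135 xy 565.0 -112.4 size 45.4 44.8 longaxis yaw 78.2 z [0.066 0.101]
[522. 194.] 259 xy 501.7 -717.6 size 154.1 21.3 longaxis yaw 88.4 z [0.039 0.109]
[411. 227.] 954 xy 402.8 -352.7 size 200.5 190.5 longaxis yaw 0.3 z [0.017 0.076]
[197. 215.] 244 xy 458.3 389.1 size 83.2 34.8 longaxis yaw 0.1 z [0.021 0.049]
[409. 225.] 619 xy 408.5 -359.6 size 147.9 79.6 longaxis yaw 1.7 z [0.023 0.045]
[221. 229.] 229 xy 405.6 302.3 size 76.7 32.7 longaxis yaw -0.3 z [0.022 0.049]
[197. 242.] 242 xy 362.0 388.4 size 75.5 35.6 longaxis yaw -0.7 z [0.022 0.049]
[ 657.78514139 -117.49832071    0.        ]
[ 564.92123105 -112.4689911     0.        ]
[653.893248   88.0128789   0.       ]
```

View pics/dial.png

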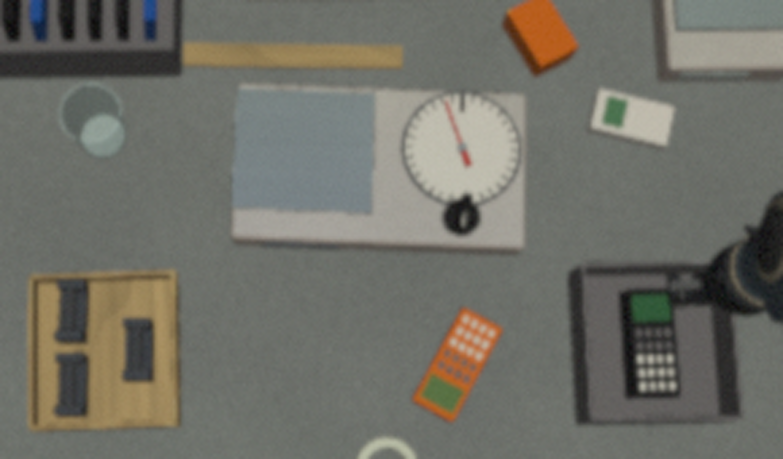

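The packing is right:
- **Tray:** three weights, at (70,310), (72,385) and (138,350) in the picture.
- **Box:** two calculators stacked at (652,342).
- **Pan:** empty, at (305,150).
- **Dial:** the red tip at (446,103) is left of the zero mark at (463,100), so the knob must go clockwise.

Next I'll take a close measurement from above the dial.

>>> carry_out(moves=[[0,0,0,-3,2.4,-1,4],[0,0,0,-6,4.8,-2,4],[0,0,0,-9,7.2,-2.5,4],[0,0,0,-12,9.6,-2.5,4],[0,0,0,-15,12,-2.5,4],[0,0,0,-18,14.4,-2.5,4],[0,0,0,-21,16.8,-2.5,4],[0,0,0,-24,19.2,-2.5,4],[0,0,0,-27,21.6,-2.5,4],[0,0,0,-30,24,-2.5,4],[0,0,0,-30,24,-2.5,4],[0,0,0,-30,24,-2.5,4],[0,0,0,-30,24,-2.5,4]])

```text
clock: 33.83
tcp_pos: [0.731, -0.1159, 0.2427]
tool_rot: [0.003, -3.139, 0.001]
ft_force: [0.3, -0.3, -0.1]
opening: 0.0402
gripper_force: 0.0
```

```bash
python3 - <<'E'
from h import *
s=status.get_state(); c=vision.capture("wrist"); print(s["tcp_pos"],s["joint_pos"][6])
cv2.imwrite("pics/d1.png",c["frame"][:,:,::-1]); np.savez("d1.npz",tcp_pos=s["tcp_pos"],tool_rot=s["tool_rot"],**c)
E
```

```text
[ 0.73100398 -0.1159282   0.24273879] 1.245479484666859
```

View pics/d1.png

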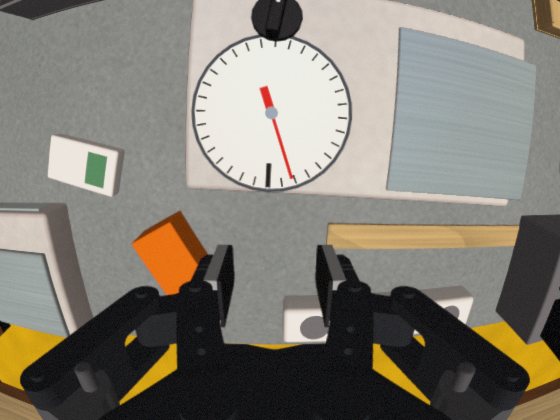

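The picture shows the dial hub at (271,113), zero mark at (268,175), red tip at (292,179) and knob bar at (278,12). I'll work out the angles.

```bash
cat >> h.py <<'E'
def dial(c,s,hub=(.6578,-.1175),hz=.057,verbose=1):
    v,u=np.mgrid[:420,:560]; uv=np.c_[u.ravel(),v.ravel()]
    P=wplane(c,s,uv,hz).reshape(420,560,3); f=c["frame"].astype(int)
    rr=np.hypot(P[...,0]-hub[0],P[...,1]-hub[1])
    # disc outline -> centre
    w=((f.min(2)>195)&(rr<.085)); 
    red=(f[...,0]>150)&(f[...,1]<90)&(rr<.08)
    ctr=np.array(hub)
    gx=P[...,:2]-ctr; ang=np.degrees(np.arctan2(gx[...,1],gx[...,0])); r0=np.hypot(gx[...,0],gx[...,1])
    m=red&(r0>.03)&(abs(ang)<90); Z=(f.max(2)<80)&(r0>.045)&(r0<.070)&(abs(ang)<60)
    n,l,st,ce=cv2.connectedComponentsWithStats(Z.astype(np.uint8)); Z=l==1+st[1:,4].argmax()
    a=[ang[q].mean() for q in(m,Z)]
    o,d=wrays(c,s,uv); M=c["mount"]; Rw=Ro.from_rotvec(s["tool_rot"]).as_matrix()
    zc=d@(Rw@M[:3,2]); Q=(o+d*(c["z_map"].ravel()/zc)[:,None]).reshape(420,560,3)
    k=(Q[...,2]>.088)&(Q[...,2]<.11)&(np.hypot(Q[...,0]-.565,Q[...,1]+.1125)<.04)
    print("pointer",a[0].round(2),m.sum(),"mark",a[1].round(2),Z.sum(),"rmark",r0[Z].min().round(4),r0[Z].max().round(4),"tip r",r0[m].max().round(4),"knob clockwise by deg",round(6*(a[0]-a[1]),1))
    if k.sum()>40: print("knob bar",fit(Q[k]),k.sum())
    return red,P
E
python3 - <<'E'
from h import *
D=dict(np.load("d1.npz")); red,P=dial(D,D)
# hub from dark rim circle
f=D["frame"].astype(int); r=np.hypot(P[...,0]-.6578,P[...,1]+.1175)
m=(f.max(2)<110)&(r>.069)&(r<.082)&(P[...,0]>.62); q=P[m][:,:2]
A=np.c_[2*q,np.ones(len(q))]; x=np.linalg.lstsq(A,(q**2).sum(1),rcond=None)[0]; print("hub",x[:2],"R",np.sqrt(x[2]+x[:2]@x[:2]),len(q)); dial(D,D,hub=tuple(x[:2]))
E
```

```text
pointer 13.63 90 mark -4.17 51 rmark 0.0549 0.0699 tip r 0.0702 knob clockwise by deg 106.8
knob bar xy 578.8 -115.4 size 29.3 12.6 longaxis yaw -10.5 484
hub [ 0.66226393 -0.11880241] R 0.07509146810774711 777
pointer 16.73 81 mark -3.18 67 rmark 0.0504 0.0694 tip r 0.0663 knob clockwise by deg 119.5
knob bar xy 578.8 -115.4 size 29.3 12.6 longaxis yaw -10.5 484
```

```bash
python3 - <<'E'
from h import *
go(566,-112.5,165,79.5)
E
```

```text
turn [[-0.1, -0.1, 10.5], [0.2, -0.1, -169.5]] shift cm [16.46  0.48  7.85] q7 1.25
```

>>> carry_out(moves=[[0,0,3,3,0,0,4],[0,0,6,6,0.2,0,4],[0,0,9,9,0.3,2,4],[0,0,10.5,12,0.4,4,4],[0,0,10.5,15,0.5,6,4],[0,0,10.5,16.5,0.5,7.8,4],[0,0,10.5,16.5,0.5,7.8,4],[0,0,10.5,16.5,0.5,7.8,4],[0,0,10.5,16.5,0.5,7.8,4]])

```text
clock: 34.63
tcp_pos: [0.5679, -0.1122, 0.1676]
tool_rot: [0.289, 3.125, -0.0]
ft_force: [0.7, 0.2, 0.0]
opening: 0.0399
gripper_force: 0.0
```

```bash
cat >> h.py <<'E'
def knob(c,s,z0=.09,z1=.112):
    v,u=np.mgrid[:420,:560]; uv=np.c_[u.ravel(),v.ravel()]
    o,d=wrays(c,s,uv); Rw=Ro.from_rotvec(s["tool_rot"]).as_matrix(); zc=d@(Rw@c["mount"][:3,2])
    Q=(o+d*(c["z_map"].ravel()/zc)[:,None]).reshape(420,560,3)
    k=(Q[...,2]>z0)&(Q[...,2]<z1)&(np.hypot(Q[...,0]-.567,Q[...,1]+.1125)<.04)&(c["z_map"]>0)
    n,l,st,ce=cv2.connectedComponentsWithStats(k.astype(np.uint8)); i=1+st[1:,4].argmax()
    print("bar",fit(Q[l==i]),"px",ce[i].round(),st[i,4],"z",np.percentile(Q[l==i][:,2],[5,50,95]).round(4))
E
python3 - <<'E'
from h import *
s=status.get_state(); c=vision.capture("wrist"); print(s["tcp_pos"]); knob(c,s); knob(c,s,.096)
cv2.imwrite("pics/k1.png",c["frame"][:,:,::-1])
E
```

```text
[ 0.56790205 -0.11222476  0.16755875]
bar xy 569.8 -113.6 size 46.1 11.6 longaxis yaw -11.2 px [272. 223.] 1268 z [0.0957 0.0975 0.0989]
bar xy 569.7 -113.7 size 45.6 11.5 longaxis yaw -11.2 px [272. 224.] 1180 z [0.0964 0.0975 0.0989]
```

View pics/k1.png

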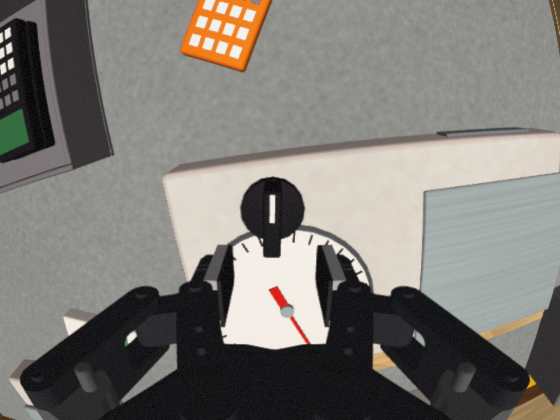

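The picture shows the knob bar at (272,223), lined up between the open fingers. Measured, it is 46 x 11.6 mm at (569.7,-113.7) with yaw -11.2°, which matches the description.

```bash
python3 - <<'E'
from h import *
go(569.6,-113.6,89,78.8)
E
```

```text
turn [[0.0, 0.2, 0.7], [-0.3, 0.1, -179.3]] shift cm [-0.13 -0.16  7.88] q7 1.0
```

>>> carry_out(moves=[[0,0,0.7,-0.1,-0.2,2.5,4],[0,0,0.7,-0.1,-0.2,5,4],[0,0,0.7,-0.1,-0.2,6.8,4],[0,0,0.7,-0.1,-0.2,7.6,4],[0,0,0.7,-0.1,-0.2,7.6,4],[0,0,0.7,-0.1,-0.2,7.6,4]], squeeze=25)

```text
clock: 35.18
tcp_pos: [0.5686, -0.1128, 0.0912]
tool_rot: [0.305, 3.125, 0.001]
ft_force: [0.3, -0.7, 0.4]
opening: 0.0396
gripper_force: 0.0
```

```bash
python3 - <<'E'
from h import *
go(569.6,-113.6,89,78.8); print(status.get_state()["ft_force"])
E
```

```text
turn [[0.0, 0.1, 0.1], [-0.1, 0.1, -179.9]] shift cm [-0.12 -0.06  0.22] q7 0.92
[ 0.3055053  -0.68830035  0.40898258]
```

>>> carry_out(moves=[[0,0,0,-0.1,-0.1,0.1,4],[0,0,0,-0.1,-0.1,0.1,0.5],[0,0,0,-0.1,-0.1,0.1,0.5],[0,0,0,-0.1,-0.1,0.1,0.5],[0,0,0,-0.1,-0.1,0.1,0.5],[0,0,0,-0.1,-0.1,0.1,0.5],[0,0,0,-0.1,-0.1,0.1,0.5],[0,0,0,-0.1,-0.1,0.1,0.5],[0,0,0,-0.1,-0.1,0.1,0.5],[0,0,4,-0.1,-0.1,0.1,0.5],[0,0,8,-0.1,-0.1,0.1,0.5],[0,0,12,-0.1,-0.1,0.1,0.5],[0,0,16,-0.1,-0.1,0.1,0.5],[0,0,20,-0.1,-0.1,0.1,0.5],[0,0,24,-0.1,-0.1,0.1,0.5],[0,0,28,-0.1,-0.1,0.1,0.5],[0,0,30,-0.1,-0.1,0.1,0.5],[0,0,30,-0.1,-0.1,0.1,0.5],[0,0,30,-0.1,-0.1,0.1,0.5]])

```text
clock: 36.77
tcp_pos: [0.5689, -0.1139, 0.0903]
tool_rot: [1.102, 2.94, 0.001]
ft_force: [0.3, 1.5, 6.1]
opening: 0.0111
gripper_force: 29.7
```

```bash
cat >> h.py <<'E'
def topdial(c,hub=(.6622,-.1188),up=1):
    t=cv2.resize(c["frame"],None,fx=4,fy=4,interpolation=cv2.INTER_CUBIC).astype(int)
    v,u=np.mgrid[:t.shape[0],:t.shape[1]]; P=ray(c,np.c_[(u.ravel()+.5)/4-.5,(v.ravel()+.5)/4-.5],.057).reshape(*t.shape[:2],3)
    g=P[...,:2]-hub; r0=np.hypot(g[...,0],g[...,1]); a=np.degrees(np.arctan2(g[...,1],g[...,0]))
    m=(t[...,0]-t[...,1]>45)&(r0<.075)&(g[...,0]>.02); Z=(t.max(2)<110)&(r0>.045)&(r0<.066)&(abs(a)<50)
    q=g[m]; print("top: red n",m.sum(),"ang",np.degrees(np.arctan2(q[:,1],q[:,0])).mean().round(2),"mark",a[Z].mean().round(2) if Z.any() else None,Z.sum())
E
python3 - <<'E'
from h import *
s=status.get_state(); print(s["wrist_torque"],s["joint_pos"][6]); topdial(vision.capture("top"))
w=vision.capture("wrist"); dial(w,s,hub=(.6623,-.1188))
E
```

```text
[ 0.15069327  0.06487807 -0.02269864] 0.47120324569140914
top: red n 0 ang nan mark -40.43 446h.py:77: RuntimeWarning: Mean of empty slice.
  q=g[m]; print("top: red n",m.sum(),"ang",np.degrees(np.arctan2(q[:,1],q[:,0])).mean().round(2),"mark",a[Z].mean().round(2) if Z.any() else None,Z.sum())
  ret = ret.dtype.type(ret / rcount)
h.py:58: RuntimeWarning: Mean of empty slice.
  a=[ang[q].mean() for q in(m,Z)]
Traceback (most recent call last):
  File "h.py", line 62, in dial
    print("pointer",a[0].round(2),m.sum(),"mark",a[1].round(2),Z.sum(),"rmark",r0[Z].min().round(4),r0[Z].max().round(4),"tip r",r0[m].max().round(4),"knob clockwise by deg",round(6*(a[0]-a[1]),1))
                                                                                                                                 ~~~~~~~~~^^
ValueError: zero-size array to reduction operation maximum which has no identity
```

>>> carry_out(moves=[[0,0,4,0,0,0,0.5],[0,0,8,0,0,0,0.5],[0,0,12,0,0,0,0.5],[0,0,16,0,0,0,0.5],[0,0,20,0,0,0,0.5],[0,0,24,0,0,0,0.5],[0,0,28,0,0,0,0.5],[0,0,32,0,0,0,0.5],[0,0,36,0,0,0,0.5],[0,0,40,0,0,0,0.5],[0,0,44,0,0,0,0.5],[0,0,48,0,0,0,0.5],[0,0,52,0,0,0,0.5],[0,0,56,0,0,0,0.5],[0,0,60,0,0,0,0.5],[0,0,64,0,0,0,0.5],[0,0,68,0,0,0,0.5],[0,0,70,0,0,0,0.5],[0,0,70,0,0,0,0.5]])

```text
clock: 38.45
tcp_pos: [0.5694, -0.1137, 0.0903]
tool_rot: [2.589, 1.776, 0.004]
ft_force: [2.1, 0.9, 4.8]
opening: 0.0114
gripper_force: 29.6
```

```bash
python3 - <<'E'
from h import *
s=status.get_state(); print(s["wrist_torque"],s["joint_pos"][6]); w=vision.capture("wrist")
try: dial(w,s,hub=(.6623,-.1188))
except Exception as e: print(e)
E
```

```text
[ 0.25347294 -0.28150448 -0.02053889] -0.5609723045361799
pointer -1.24 240 mark -3.97 81 rmark 0.0502 0.07 tip r 0.0695 knob clockwise by deg 16.3
knob bar xy 569.9 -113.7 size 40.1 38.2 longaxis yaw 25.4 4611
```

>>> carry_out(moves=[[0,0,3,0,0,0,0.5],[0,0,6,0,0,0,0.5],[0,0,9,0,0,0,0.5],[0,0,12,0,0,0,0.5],[0,0,15,0,0,0,0.5],[0,0,15,0,0,0,0.5],[0,0,15,0,0,0,0.5],[0,0,15,0,0,0,0.5]])

```text
clock: 39.17
tcp_pos: [0.5696, -0.1138, 0.0903]
tool_rot: [2.798, 1.425, 0.005]
ft_force: [2.5, 1.6, 6.7]
opening: 0.0116
gripper_force: 29.6
```

```bash
cat >> h.py <<'E'
def dial2(c,s,name=None):
    """hub: red/grey hub not needed; rim circle gives centre at this pose, then angles"""
    v,u=np.mgrid[:420,:560]; P=wplane(c,s,np.c_[u.ravel(),v.ravel()],.057).reshape(420,560,3); f=c["frame"].astype(int)
    hub=np.array([.6622,-.1188])
    for _ in range(4):
        g=P[...,:2]-hub; r=np.hypot(g[...,0],g[...,1]); m=(f.max(2)<110)&(r>.0725)&(r<.078); q=P[m][:,:2]
        x=np.linalg.lstsq(np.c_[2*q,np.ones(len(q))],(q**2).sum(1),rcond=None)[0]; hub=x[:2]
    print("hub",hub.round(4),"R",np.sqrt(x[2]+hub@hub).round(4),len(q)); dial(c,s,hub=tuple(hub)); return hub,P
E
python3 - <<'E'
from h import *
s=status.get_state(); w=vision.capture("wrist"); np.savez("d2.npz",tcp_pos=s["tcp_pos"],tool_rot=s["tool_rot"],**w)
dial(w,s,hub=(.6623,-.1188)); dial2(w,s)
E
```

```text
pointer -3.49 282 mark 52.77 20 rmark 0.0645 0.0697 tip r 0.0692 knob clockwise by deg -337.6
knob bar xy 570.3 -113.6 size 39.6 38.3 longaxis yaw -82.3 4619
hub [ 0.6624 -0.1183] R 0.0752 3676
pointer -4.14 281 mark 52.59 22 rmark 0.064 0.0698 tip r 0.0691 knob clockwise by deg -340.4
knob bar xy 570.3 -113.6 size 39.6 38.3 longaxis yaw -82.3 4619
```

>>> carry_out(moves=[[0,0,0,0,0,0,4],[0,0,0,0,0,0,4],[0,0,0,0,0,0,4],[0,0,0,0,0,0,4],[0,0,0,0,0,0,4],[0,0,0,0,0,-2,4],[0,0,0,0,0,-5,4],[0,0,0,0,0,-8,4],[0,0,0,0,0,-12,4],[0,0,0,0,0,-15,4],[0,0,0,0,0,-15,4],[0,0,0,0,0,-15,4]])

```text
clock: 40.22
tcp_pos: [0.5689, -0.1144, 0.2412]
tool_rot: [2.798, 1.421, 0.005]
ft_force: [0.2, -0.3, -0.9]
opening: 0.0401
gripper_force: 0.0
```

```bash
python3 - <<'E'
from h import *
s=status.get_state(); a=Ro.from_rotvec(s["tool_rot"]).as_matrix(); print(a[:2,0]); 
yaw=np.degrees(np.arctan2(a[1,1],a[0,1])); t=np.array([662,-119])-69*a[:2,0]; go(t[0],t[1],243,yaw)
E
```

```text
[0.58978996 0.80755564]
turn [[0.2, -0.1, 0.0], [0.1, 0.3, -180.0]] shift cm [-1.78  7.79 -0.15] q7 -0.68
```

>>> carry_out(moves=[[0,0,0,-0.8,3,0,4],[0,0,0,-1.5,6,0,4],[0,0,0,-1.8,7.8,0,4],[0,0,0,-1.8,7.8,0,4],[0,0,0,-1.8,7.8,0,4],[0,0,0,-1.8,7.8,0,4]])

```text
clock: 40.72
tcp_pos: [0.6193, -0.1738, 0.2376]
tool_rot: [-2.798, -1.423, 0.004]
ft_force: [0.3, -0.6, 0.3]
opening: 0.0397
gripper_force: 0.0
```

```bash
python3 - <<'E'
from h import *
s=status.get_state(); w=vision.capture("wrist"); np.savez("d3.npz",tcp_pos=s["tcp_pos"],tool_rot=s["tool_rot"],**w)
hub,P=dial2(w,s)
# unwarp the dial: axes up = world x, right = -y, 4 px/mm
M=cv2.resize
n=600; X=hub[0]+(n/2-np.arange(n))/n*.17; Y=hub[1]+(n/2-np.arange(n))/n*.17
gy,gx=np.meshgrid(X,Y,indexing="ij"); W=np.stack([gy,gx,np.full_like(gx,.057)],-1).reshape(-1,3)
T=w["mount"]; Rw=Ro.from_rotvec(s["tool_rot"]).as_matrix(); C=((W-s["tcp_pos"])@Rw-T[:3,3])@T[:3,:3]
th=np.arctan2(np.hypot(C[:,0],C[:,1]),C[:,2]); k=w["fx"]*th/np.hypot(C[:,0],C[:,1])
mp=np.stack([C[:,0]*k+w["cx"],C[:,1]*k+w["cy"]],-1).reshape(n,n,2).astype(np.float32)
cv2.imwrite("pics/d3.png",cv2.remap(w["frame"],mp[...,0],mp[...,1],cv2.INTER_CUBIC)[:,:,::-1])
E
```

```text
hub [ 0.663  -0.1188] R 0.0756 1107
pointer -2.21 91 mark -3.23 9 rmark 0.0672 0.0699 tip r 0.0666 knob clockwise by deg 6.1
knob bar xy 570.7 -113.3 size 45.1 13.0 longaxis yaw 53.2 797
```

View pics/d3.png

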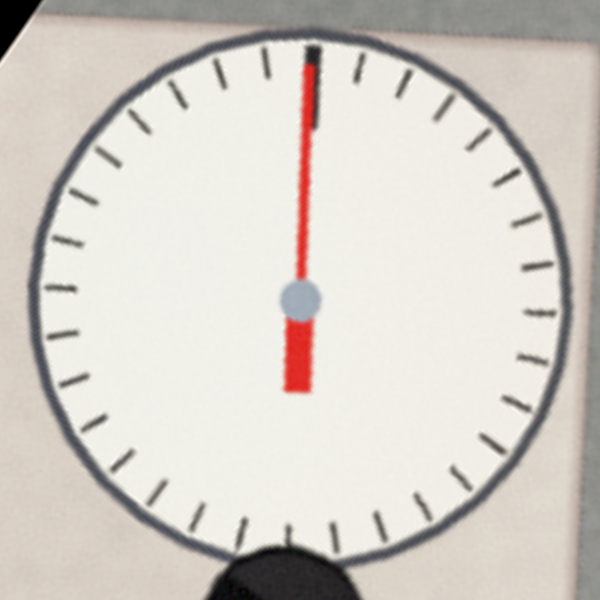

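The rectified dial has its hub at (300,300). The red tip at (309,68) is just left of the zero mark at (314,50), about 1.0° short, so about 6° of knob remains. I'll regrip for that.

```bash
python3 - <<'E'
from h import *
s=status.get_state(); a=Ro.from_rotvec(s["tool_rot"]).as_matrix(); print(np.degrees(np.arctan2(a[1,1],a[0,1]))); go(569.6,-113.8,90,143.8)
E
```

```text
-36.04061456978764
turn [[-0.0, -0.2, -179.8], [-0.1, 0.0, 0.2]] shift cm [ 1.9  -7.5  14.83] q7 -0.61
```

>>> carry_out(moves=[[0,0,0,1,-3.5,0,4],[0,0,0,1.9,-7,0,4],[0,0,0,1.9,-7.5,0,4],[0,0,0,1.9,-7.5,3,4],[0,0,0,1.9,-7.5,6,4],[0,0,0,1.9,-7.5,9,4],[0,0,0,1.9,-7.5,12,4],[0,0,0,1.9,-7.5,14,4],[0,0,0,1.9,-7.5,14.5,4],[0,0,0,1.9,-7.5,14.5,4],[0,0,0,1.9,-7.5,14.5,4]])

```text
clock: 41.68
tcp_pos: [0.5716, -0.1147, 0.0953]
tool_rot: [2.8, 1.424, 0.002]
ft_force: [1.0, -0.8, 0.4]
opening: 0.0399
gripper_force: 0.0
```

```bash
python3 - <<'E'
from h import *
go(569.6,-113.8,90,143.8)
E
```

```text
turn [[0.1, 0.1, -179.9], [0.1, -0.0, 0.1]] shift cm [-0.05 -0.21  0.53] q7 -0.78
```

>>> carry_out(moves=[[0,0,0,0,-0.1,0.3,4],[0,0,0,0,-0.2,0.4,4],[0,0,0,0,-0.2,0.4,4],[0,0,0,0,-0.2,0.4,0.5],[0,0,0,0,-0.2,0.4,0.5],[0,0,0,0,-0.2,0.4,0.5],[0,0,0,0,-0.2,0.4,0.5],[0,0,0,0,-0.2,0.4,0.5],[0,0,0,0,-0.2,0.4,0.5],[0,0,0,0,-0.2,0.4,0.5],[0,0,0,0,-0.2,0.4,0.5],[0,0,2,0,-0.2,0.4,0.5],[0,0,4,0,-0.2,0.4,0.5],[0,0,6,0,-0.2,0.4,0.5],[0,0,6,0,-0.2,0.4,0.5],[0,0,6,0,-0.2,0.4,0.5],[0,0,6,0,-0.2,0.4,0.5]])

```text
clock: 43.1
tcp_pos: [0.5696, -0.1141, 0.0908]
tool_rot: [2.871, 1.274, 0.0]
ft_force: [-1.8, 0.9, 5.9]
opening: 0.0113
gripper_force: 29.3
```

>>> carry_out(moves=[[0,0,0,0,0,0,4],[0,0,0,0,0,0,4],[0,0,0,0,0,0,4],[0,0,0,0,0,0,4],[0,0,0,0,0,0,4],[0,0,0,0,0,-2,4],[0,0,0,0,0,-5,4],[0,0,0,0,0,-8,4],[0,0,0,0,0,-12,4],[0,0,0,0,0,-14.5,4],[0,0,0,-1,4,-14.5,4],[0,0,0,-1.9,7.7,-14.5,4],[0,0,0,-1.9,7.7,-14.5,4],[0,0,0,-1.9,7.7,-14.5,4],[0,0,0,-1.9,7.7,-14.5,4]])

```text
clock: 44.35
tcp_pos: [0.6134, -0.1793, 0.2346]
tool_rot: [-2.87, -1.274, 0.001]
ft_force: [0.4, -0.3, 0.5]
opening: 0.04
gripper_force: 0.0
```

```bash
cat >> h.py <<'E'
def rect(w,s,hub,name,n=600):
    X=hub[0]+(n/2-np.arange(n))/n*.17; Y=hub[1]+(n/2-np.arange(n))/n*.17
    gy,gx=np.meshgrid(X,Y,indexing="ij"); W=np.stack([gy,gx,np.full_like(gx,.057)],-1).reshape(-1,3)
    T=w["mount"]; Rw=Ro.from_rotvec(s["tool_rot"]).as_matrix(); C=((W-s["tcp_pos"])@Rw-T[:3,3])@T[:3,:3]
    th=np.arctan2(np.hypot(C[:,0],C[:,1]),C[:,2]); k=w["fx"]*th/np.hypot(C[:,0],C[:,1])
    mp=np.stack([C[:,0]*k+w["cx"],C[:,1]*k+w["cy"]],-1).reshape(n,n,2).astype(np.float32)
    im=cv2.remap(w["frame"],mp[...,0],mp[...,1],cv2.INTER_CUBIC); cv2.imwrite(name,im[:,:,::-1]); return im
E
python3 - <<'E'
from h import *
s=status.get_state(); w=vision.capture("wrist"); hub,P=dial2(w,s); im=rect(w,s,hub,"pics/d4.png").astype(int)
red=(im[...,0]-im[...,1]>80); dk=(im.max(2)<100)
for v in range(44,134,10): print(v,"red",np.flatnonzero(red[v,270:350])[[0,-1]]+270 if red[v,270:350].any() else None,"dark",np.flatnonzero(dk[v,280:345])+280)
v,u=np.nonzero(red[60:260,270:350]); p=np.polyfit(v+60,u+270,1); print("pointer line yaw",-np.degrees(np.arctan(-p[0])),"at hub row",np.polyval(p,300))
E
```

```text
hub [ 0.663  -0.1188] R 0.0756 1175
pointer -2.82 110 mark -2.91 10 rmark 0.0677 0.0699 tip r 0.0664 knob clockwise by deg 0.5
knob bar xy 570.7 -113.4 size 45.2 12.9 longaxis yaw 46.9 822
44 red None dark []
54 red None dark [306 307 308 309 310 311 312 313 314 315 316 317 318 319]
64 red [309 315] dark []
74 red [306 317] dark []
84 red [305 316] dark []
94 red [305 316] dark []
104 red [304 315] dark []
114 red [304 315] dark []
124 red [304 314] dark []
pointer line yaw -3.0310642060521453 at hub row 299.45468329804515
```

On the pixel numbers, the tip (centre column 311.5) and the mark (column 312) agree within about 0.2°. I'll check the scene once more by numbers, then hand in.

```bash
python3 - <<'E'
from h import *
topfit(); s=status.get_state(); print(s["ft_force"].round(1),s["clock"]); print(r.job_done())
E
```

```text
[147.  97.] 136 xy 868.1 554.4 size 147.7 27.5 longaxis yaw -8.7 z [0.099 0.126]
[157.  97.] 131 xy 872.3 518.1 size 156.9 19.2 longaxis yaw -3.1 z [0.099 0.122]
[193. 120.] 1101 xy 798.5 386.8 size 373.5 150.2 longaxis yaw -64.1 z [0.023 0.098]
[497. 171.] 1227 xy 581.2 -663.7 size 264.9 126.0 longaxis yaw 34.5 z [0.022 0.105]
[385. 227.] 327 xy 401.9 -275.8 size 197.1 36.6 longaxis yaw -0.2 z [0.018 0.074]
[201. 215.] 227 xy 460.5 373.5 size 88.8 32.3 longaxis yaw 15.3 z [0.022 0.048]
[221. 229.] 210 xy 403.7 302.0 size 73.3 32.1 longaxis yaw 0.1 z [0.022 0.048]
[196. 242.] 224 xy 362.0 388.3 size 75.6 34.3 longaxis yaw -0.3 z [0.022 0.048]
[-0.   0.1  0.8] 44.45
the job is handed in; nothing more can be done
None
```

I handed the job in at 44.5 s of robot time. All three weights are in the tray and both calculators are stacked in the box. The pan was empty before I turned the knob, and the pointer tip is within about 0.2° of the zero mark; the beaker and thermometer were left where they were.

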